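# Wind a die set closed with its four-spoked capstan

## Task

Close the large die set: turn the four-spoked capstan on top of it clockwise, seen from above, until it is fully home against its stop. The rear of the wheel is under a guard, so push one spoke after another round through the open half. Leave the small three-spoked clamp beside it as it is set.

Things in the scene. Friction and masses are not known exactly. Their poses are not given: they have to be found in the camera images.
- capstan_centre (a point): Axis of the large die set's four-spoked capstan, at spoke mid-height, 162 mm above the table. Axes (fixed): x to the die set's rear, away from the robot, y left, z up. Steel hub 52 mm across, 140 to 181 mm above the table; 4 level spokes 12 mm thick, ending in 22 mm balls centred 95 mm from the axis. Below, a 250 x 220 mm (x, y) top plate at 128 mm, with 4 mm screw heads
- capstan (a joint): Turn of that capstan, rad, growing clockwise seen from above. Its spokes point at k x 90 degrees minus this value, measured counter-clockwise from the die set's +x. The stop (fully home, die set closed) is at 4.8; it starts between 0.35 and 1.4. Stiff: about 0.35 N m of friction (5 N at 70 mm from the axis); it stays where it is left
- guard_edge (a point): Middle of the front edge of the flat clear guard over the rear of the capstan, 20 mm behind the axis, on the guard's upper face 200 mm above the table; axes as capstan_centre. The guard, 6 mm thick, reaches from here 105 mm along +x and 110 mm to either side, on thin posts. In front of it the spokes are open to fingers from above
- clamp_spoke_end (a point): Ball, 16 mm across, at the end of one spoke of the small three-spoked star handle on the other fixture, a clamp block with a 110 x 100 mm base; the ball is 50 mm from that handle's axis, 83 mm above the table. This clamp stands left or right of the die set and must stay as it is set

How it is judged:
By the outcome, as a careful person would: the job done as asked, in the order asked, and still so for the second after the job is handed in, with the robot touching nothing.
It also fails if it takes over 61 s, if anything falls off the work surface, if the arm or the gripper's body presses on something with over 40 N, if the wrist force passes 120 N, or if a joint passes its speed limit or range.

## Robot

A 6-joint arm with a two-finger parallel gripper is mounted at the origin on the work surface. World frame = base frame: x ahead of the robot, y to its left, z up, the work surface at z = 0. Lengths are in mm, angles in rad, forces in N, time in s.
With the tool pointing down it reaches from about 300 to 775 mm from the base axis. Payload 14.6 kg.
Tool frame: the origin (TCP) lies on the centre line of the jaws, within the pads' length; the fingertips stand 19 mm ahead of it and the grasp point (between the pads) is the TCP (bot.tip_reach is the distance from the TCP to the fingertips, in mm); z points along the fingers, y is the line along which they close (so a half turn about z gives the same grasp; the last joint's range is limited). The gripper opens to 85 mm and grips with 20 to 120 N. Pads are 22 mm wide; open, the fingers measure 114 mm over their backs; the gripper's body (76 mm by 85 mm) begins 54 mm behind the grasp point. The pads swing forward as they close: fully open they stand 13 mm farther back than shut.
Start: joints at [-1.195, 0.3, 1.521, -0, 1.321, -0.067], TCP at [235.651, -496.949, 250.281] pointing down, gripper open.
Joint ranges: [-3.03, 3.03], [-0.79, 2.21], [0.23, 2.52], [-1.04, 4.18], [0, 3.07], [-2.55, 2.55]. Speed limits (rad/s): [2.22, 2.22, 2.57, 3.14, 3.14, 3.14].

## Interface

Orientations are given as a unit quaternion [w, x, y, z].
In Python, from rig import bot gives the robot as it stands. Calls block until the motion is done:
- bot.move_to(position, orientation): joint-space move of the TCP to a pose.
- bot.servo_line(position, attitude=None, speed=150, until_force=None): straight line of the TCP; attitude=None keeps the orientation; speed is the mean speed in mm/s. With until_force (N) it stops when the force on the tool has changed by that much, and returns True; else False.
- bot.move_joints(angles): joint-space move.
- bot.move_gripper(opening, grip_force=None): finger opening in mm; grip_force is the grip in N (None keeps the last); returns when the fingers have stopped.
- bot.dwell(seconds).
- bot.ik(position, orientation): joint angles nearest the present ones, or None.
- bot.read_state(): the state.
- bot.read_camera(name): name is "scene" or "top" or "wrist"; returns a dict with "image" (384x512x3 uint8, blue, green, red), "depth" (384x512 float32, mm along the optical axis (not along the pixel's ray), 0 where there is no reading), "fovy" (degrees; the focal length in pixels is half the picture's height over the tangent of half this angle, whatever the lens; pixels are square), "cx", "cy" (the principal point, pixels), "k1" (the pictures are not rectified: a ray, as slopes to the right and down, at radius r is drawn at 1 + k1 r^2 times it, then the intrinsics apply), "eye" and "attitude" of the camera in the world; the wrist camera has in their place "mount" (4x4, takes a point from camera to tool coordinates, whose origin is the TCP and whose axes are the flange's). Camera axes: x right, y down, z forward; pixel columns grow to the right and rows downward; lengths in mm; the calibration is good to about 2 mm. A picture is of the moment at which its call begins: read the wrist's pose just before it.
A pose or a line that the arm cannot do raises bot.MotionError and nothing moves.
- bot.finish_job(): hands the job in; it is judged then, once.
The state is a dict: "clock": time; "joint_positions": joint angles; "qvel": joint speeds; "effort": joint torques, N m; "ee_pos": TCP position; "tool_rot": TCP orientation; "ft_force": force on the tool from outside, world axes, zero at the start; "moment": the same for the moment, N m; "grip_width": finger opening in mm; "grip_force": force on a finger pad.
Only numpy, scipy, OpenCV 4.12 (cv2) and the standard library are available. Lean on these libraries where they do the work, as an engineer would, in place of code of your own. Each camera call takes 0.05 s, during which the arm holds its last target. There are 200 camera calls.

## Working session

There is one attempt and no reset: what is moved stays moved. The work goes in short steps, each a Python script; the robot and the scene stay as the last script left them, time stands still between calls to the robot, and variables do not carry over. Pictures are saved under pics/ and viewed, at most 10 in all, crops included, and the job is handed in when it is done.

```bash
ls; mkdir -p pics; python3 - <<'E'
from rig import bot
import cv2,numpy as np,pickle
d={n:bot.read_camera(n) for n in("scene","top")}
pickle.dump(d,open('d.pkl','wb'))
for n in d:
    cv2.imwrite(f'pics/{n}.png',d[n]['image']); print(n,{k:v for k,v in d[n].items() if k not in('image','depth')})
E
```

```text
pics
scene {'fovy': 55.255072542729685, 'cx': 252.1617027845161, 'cy': 181.96423300701218, 'k1': -0.10176677183419135, 'eye': array([932.01665363, 359.26225915, 694.26648563]), 'attitude': array([-0.13789867,  0.34610922,  0.85640997, -0.35742738])}
top {'fovy': 46.29747911169422, 'cx': 253.46738009876432, 'cy': 195.19887250062436, 'k1': -0.07403255025410979, 'eye': array([ 531.82039823,  -17.06233843, 1000.03975721]), 'attitude': array([-0.03370217,  0.714937  , -0.69778126,  0.02881947])}
```

View pics/scene.png

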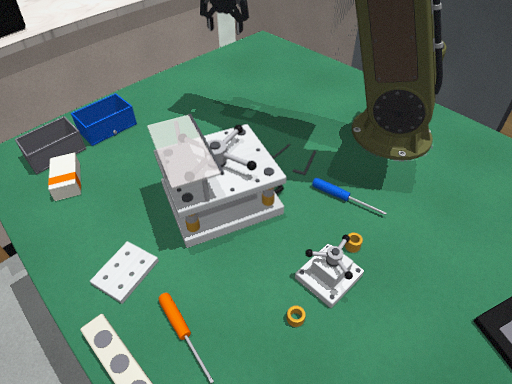

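View pics/top.png

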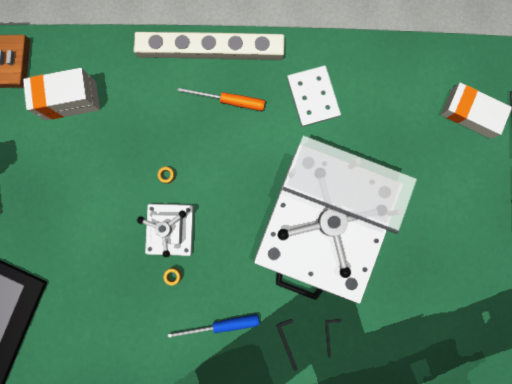

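The top view shows the capstan hub at about (334,222), with its open balls at (283,234) and (345,272). The guard's front edge runs from (283,190) to (399,230), and the clamp sits far left at (163,230).

```bash
cat > h.py <<'E'
import numpy as np,cv2
from scipy.spatial.transform import Rotation as R
def rot(q): return R.from_quat(np.roll(q,-1)).as_matrix()
def pix(c,uv,z):
    f=192/np.tan(np.radians(c['fovy']/2)); K=np.array([[f,0,c['cx']],[0,f,c['cy']],[0,0,1]])
    s=cv2.undistortPoints(np.array([[uv]],float),K,np.array([c['k1'],0,0,0]))[0,0]
    d=rot(c['attitude'])@np.r_[s,1]; e=c['eye']
    return e+d*(z-e[2])/d[2]
E
python3 - <<'E'
from h import *; import pickle
d=pickle.load(open('d.pkl','rb'));c=d['top']
P=lambda u,v,z:pix(c,(u,v),z)
hub=P(334,222,181);print('hub',hub)
for b in((283,234),(345,272)):
    p=P(*b,166);v=p-hub;print(p,np.hypot(*v[:2]),np.degrees(np.arctan2(v[1],v[0])))
a,b=P(283,190,200),P(399,230,200);print('guard',a,b,np.linalg.norm(a-b),np.degrees(np.arctan2((a-b)[1],(a-b)[0]))-90, (a+b)/2)
for q in((139,220),(183,214),(166,254),(163,230)):print('clamp',P(*q,83))
im=cv2.resize(c['image'][130:310,240:430],None,fx=3.1,fy=3.1,interpolation=cv2.INTER_CUBIC)
cv2.imwrite('pics/crop.png',im)
s=d['scene'];print(pix(s,(215,150),181))
E
```

```text
hub [ 558.83829614 -158.58854484  181.        ]
[534.92971834 -66.8160918  166.        ] 94.83566433377631 104.60213065820885
[ 467.6180058 -182.6305215  166.       ] 94.33534869313594 -165.23491781208926
guard [613.30754409 -63.28871823 200.        ] [ 546.50360942 -272.30678688  200.        ] 219.434087392688 -17.72431745934486 [ 579.90557676 -167.79775255  200.        ]
clamp [556.29830308 224.02177215  83.        ]
clamp [570.94125075 133.63258027  83.        ]
clamp [488.55989064 165.45851743  83.        ]
clamp [537.16909035 173.52747096  83.        ]
[ 570.36705336 -143.99775989  181.        ]
```

View pics/crop.png

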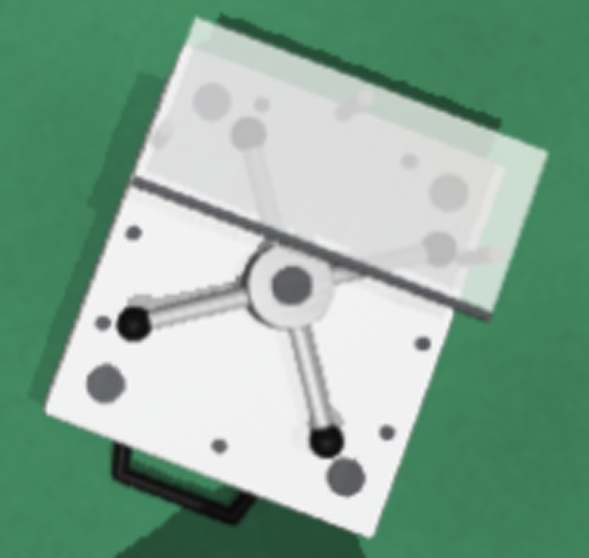

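```bash
cat >> h.py <<'E'
from rig import bot
HUB=np.array([558.8,-158.6]); YAW=-17.7; RAD=62; Z=168; OFF=0
def pose(s,lead,z=Z):
    """finger behind spoke at die-set angle s (deg); lead = perpendicular offset from spoke line, mm"""
    w=np.radians(s+YAW); u=np.array([np.cos(w),np.sin(w)]); n=np.array([-u[1],u[0]])
    p=HUB+u*np.sqrt(RAD**2-lead**2)+n*lead
    q=(R.from_euler('z',s+YAW-90+OFF,degrees=True)*R.from_euler('x',180,degrees=True)).as_quat()
    return np.r_[p,z],np.roll(q,1)
def st(t=''):
    x=bot.read_state();print(t,round(x['clock'],2),np.round(x['ee_pos'],1),np.round(x['ft_force'],1),np.round(x['moment'],2),'j6',round(x['joint_positions'][5],2))
    return x
def push(s0,s1,step=12,clear=32,touch=17,force=None,speed=60):
    bot.move_to(*pose(s0,clear,235)); 
    if bot.servo_line(pose(s0,clear)[0],speed=120,until_force=12): st('blocked');return True
    st('in'); bot.servo_line(*pose(s0,touch),speed=speed)
    n=int(np.ceil((s0-s1)/step))
    for s in np.linspace(s0,s1,n+1)[1:]:
        if bot.servo_line(*pose(s,touch),speed=speed,until_force=force): st('stop at %.1f'%s);return True
        st('%.1f'%s)
    return False
def out(s,back=25,touch=17):
    bot.servo_line(pose(s,back)[0],speed=60); p=bot.read_state()['ee_pos'].copy() if hasattr(bot.read_state()['ee_pos'],'copy') else bot.read_state()['ee_pos']
    bot.servo_line([p[0],p[1],240],speed=150)
E
python3 - <<'E'
import h; from h import *
print(bot.tip_reach)
for OFF in(0,180):
    h.OFF=OFF
    for s in(222,212,180,130):
        j=bot.ik(*pose(s,32)); print(OFF,s,None if j is None else np.round(j,2))
E
```

```text
19.0
0 222 [-0.45  0.41  1.57  0.    1.16 -0.87]
0 212 [-0.44  0.39  1.6   0.    1.15 -0.69]
0 180 [-0.4   0.33  1.68 -0.    1.13 -0.09]
0 130 [-0.3   0.33  1.69 -0.    1.13  0.88]
180 222 [-0.45  0.41  1.57 -0.    1.16  2.27]
180 212 [-0.44  0.39  1.6  -0.    1.15  2.45]
180 180 None
180 130 [-0.3   0.33  1.69  0.    1.13 -2.26]
```

```bash
python3 - <<'E'
from h import *
bot.move_gripper(0); st('closed')
p,q=pose(212.3,32,260); bot.move_to(p,q); st('above')
push(212.3,130,force=30)
out(130); st('out')
c=bot.read_camera('top'); cv2.imwrite('pics/t2.png',cv2.resize(c['image'][130:310,240:430],None,fx=3,fy=3))
E
```

```text
closed 0.87 [ 235.7 -497.   250.3] [-0.4  0.8  0.5] [ 0.06 -0.03  0.02] j6 -0.07
above 2.37 [ 515.1 -203.8  260. ] [0.6 0.1 1.1] [ 0.04 -0.    0.02] j6 -0.7
in 3.33 [ 515.9 -203.1  169. ] [-0.5 -0.5  0.6] [-0.01  0.01  0.01] j6 -0.7
200.5 4.11 [ 500.1 -178.5  168. ] [-1.4 -0.3 -0.1] [0.02 0.01 0.02] j6 -0.47
188.8 4.47 [ 497.3 -166.2  167.9] [-0.5 -0.3 -0.7] [ 0.    0.03 -0.03] j6 -0.24
177.0 4.83 [ 497.  -153.5  167.9] [ 0.2  0.2 -0.7] [-0.   -0.01 -0.06] j6 -0.02
165.3 5.18 [ 499.4 -141.   167.9] [0.3 0.3 0.4] [ 0.05 -0.03  0.04] j6 0.21
153.5 5.54 [ 504.2 -129.3  167.9] [ 0.1 -0.3 -0. ] [-0.02 -0.01  0.01] j6 0.44
141.8 5.9 [ 511.3 -118.8  168. ] [-0.2  0.2  0.4] [-0.   -0.   -0.01] j6 0.67
130.0 6.26 [ 520.4 -110.   167.9] [ 0.8 -0.1 -0.6] [0.01 0.02 0.02] j6 0.9
out 7.18 [ 513.6 -115.9  239.1] [ 0.4 -0.6 -0.7] [ 0.02 -0.07  0.02] j6 0.89
```

View pics/t2.png

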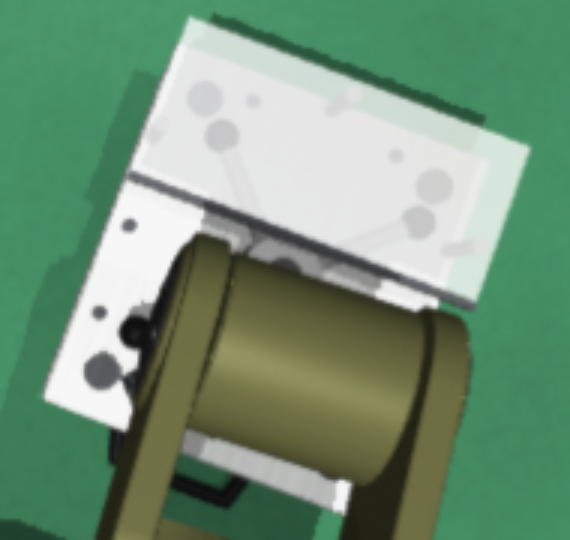

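The rear balls have shifted the way an 82° turn would move them, but the arm hides the front. I'll raise it off to the right and look again.

```bash
python3 - <<'E'
from h import *
p,q=pose(220,32,260); bot.move_to(p+np.array([-150,-150,60]),q); st('aside')
c=bot.read_camera('top'); cv2.imwrite('pics/t3.png',cv2.resize(c['image'][130:310,240:430],None,fx=3,fy=3))
E
```

```text
aside 9.07 [ 372.  -358.1  319.7] [ 0.3  0.8 -1.2] [ 0.01 -0.    0.02] j6 -1.23
```

View pics/t3.png

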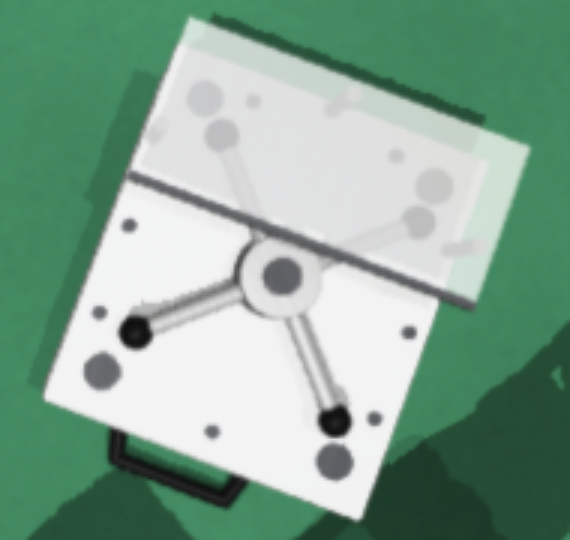

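Balls now sit at crop (135,331) and (335,421), which matches spokes at 130° and 220°. For the second push I'll check it mid-stroke with a picture.

```bash
python3 - <<'E'
from h import *; import pickle
push(220,172,force=30)
c=bot.read_camera('top'); cv2.imwrite('pics/t4.png',cv2.resize(c['image'][130:310,240:430],None,fx=3,fy=3))
E
```

```text
in 10.73 [ 522.  -208.8  168.9] [-0.1  0.  -0.1] [ 0.04 -0.05 -0.01] j6 -0.83
208.0 11.53 [ 503.2 -186.   168.1] [-0.3  0.1 -0.9] [0.03 0.06 0.01] j6 -0.61
196.0 11.89 [ 498.7 -173.9  167.9] [ 0.  -0.1 -0.9] [-0.01  0.01  0.06] j6 -0.38
184.0 12.26 [ 496.9 -161.   167.9] [-0.9 -0.9 -0.3] [-0.04  0.03 -0.01] j6 -0.15
172.0 12.62 [ 497.7 -148.1  167.9] [-0.9 -0.6 -0.2] [ 0.02 -0.02 -0.04] j6 0.08
```

View pics/t4.png

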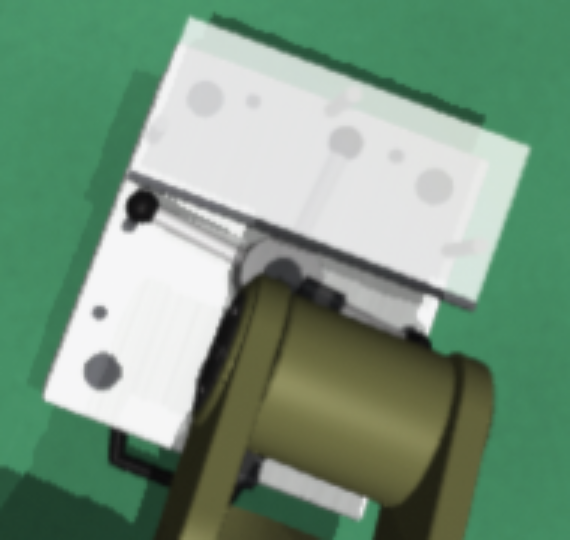

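The capstan is following the finger: the left ball is now near the guard at crop (142,207). I'll continue to 130°, then push the last spoke to the stop.

```bash
python3 - <<'E'
from h import *
for s in(158,144,130): print(bot.servo_line(*pose(s,17),speed=60,until_force=30))
out(130); 
if not push(220,180,force=25,step=10):
    for s in np.arange(178,163,-2):
        if bot.servo_line(*pose(s,17),speed=30,until_force=25): st('STOP %.0f'%s); break
        st('%d'%s)
c=bot.read_camera('top'); cv2.imwrite('pics/t5.png',cv2.resize(c['image'][130:310,240:430],None,fx=3,fy=3))
E
```

```text
False
False
False
in 17.03 [ 522.1 -208.4  168.7] [-0.4  0.2  0.5] [ 0.01  0.02 -0.  ] j6 -0.83
210.0 17.79 [ 504.2 -187.9  168.1] [ 0.7  0.6 -0.1] [-0.02  0.    0.  ] j6 -0.64
200.0 18.12 [ 500. -178.  168.] [ 0.7 -0.9 -0. ] [-0.12  0.02  0.04] j6 -0.46
190.0 18.46 [ 497.5 -167.5  167.9] [-0.1 -1.2 -0.1] [-0.07  0.03 -0.03] j6 -0.27
180.0 18.79 [ 496.9 -156.7  167.9] [-0.1  0.3  0.9] [-0.04 -0.   -0.  ] j6 -0.07
178 19.04 [ 496.9 -154.8  167.9] [-1.9 -4.2 -0.6] [-0.61  0.13 -0.04] j6 -0.03
176 19.29 [ 497.1 -152.6  167.9] [-0.7 -4.4  0.5] [-0.83  0.13 -0.08] j6 0.01
174 19.54 [ 497.3 -150.4  167.9] [-0.6 -3.8 -1.4] [-0.67  0.13  0.01] j6 0.05
172 19.79 [ 497.4 -149.1  167.9] [ -4.3 -11.3  -0.5] [-1.96  0.65 -0.02] j6 0.09
170 20.04 [ 497.2 -148.6  168. ] [ -9.5 -26.4  -0. ] [-4.22  1.57 -0.09] j6 0.13
168 20.29 [ 497.  -148.1  168. ] [-17.8 -40.6   1.8] [-6.49  2.75 -0.02] j6 0.17
166 20.54 [ 496.7 -147.7  168. ] [-24.7 -54.3   3.2] [-8.72  4.04  0.09] j6 0.2
164 20.79 [ 496.6 -147.3  168. ] [-33.9 -68.8   5.2] [-10.94   5.39   0.12] j6 0.24
```

View pics/t5.png

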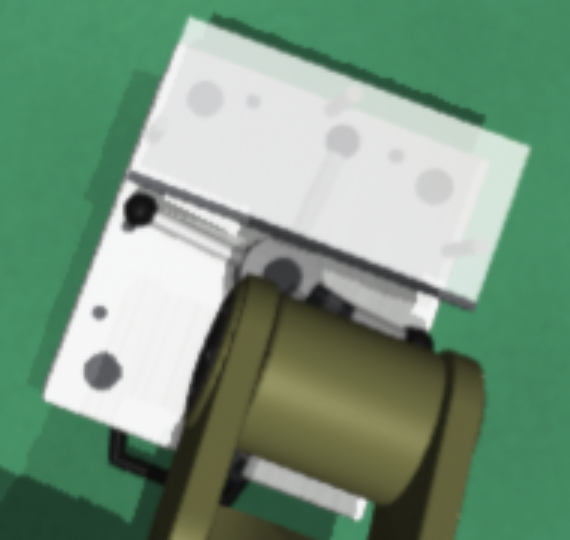

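It hit a hard stop near 173°, close to the expected 175° (4.8 rad). Next I'll back off, lift, and check.

```bash
python3 - <<'E'
from h import *
bot.servo_line(*pose(176,28),speed=60); p=bot.read_state()['ee_pos']
bot.servo_line([p[0],p[1],250],speed=150)
bot.move_to([400,-420,300],pose(220,32)[1]); st('aside')
c=bot.read_camera('top'); cv2.imwrite('pics/t6.png',c['image'])
E
```

```text
aside 23.25 [ 400.3 -419.4  299.3] [-1.1  0.  -0.7] [-0.03 -0.01 -0.01] j6 -1.26
```

View pics/t6.png

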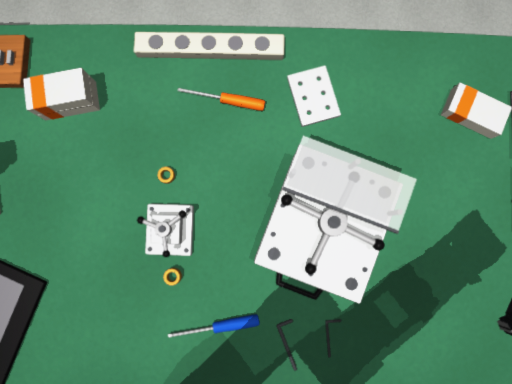

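The balls are at (287,200), (311,268) and (379,244), and the clamp is unchanged. I'll check the angle and hand in if it agrees.

```bash
python3 - <<'E'
from h import *; import pickle
c=pickle.load(open('d.pkl','rb'))['top']
t=[]
for b,k in(((287,200),90),((311,268),180),((379,244),270)):
    v=pix(c,b,164)[:2]-HUB; t.append((k-(np.degrees(np.arctan2(v[1],v[0]))-YAW))%90)
m=(np.mean(t)+270); print(t,np.radians(m))
if abs(np.radians(m)-4.8)<.06: print(bot.finish_job())
E
```

```text
[np.float64(7.170134641559102), np.float64(6.692233601358623), np.float64(6.009322924835544)] 4.827997793323614
the job is handed in; nothing more can be done
None
```

The capstan is turned clockwise against its stop (measured about 4.83 rad; stop at 4.8, with up to 77 N of push against it), the small clamp looks unchanged, and the job was handed in after about 23 s with the arm clear.

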